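# Find the loose anchor bolt and hold its flap open

## Robot

A 6-joint arm with a two-finger parallel gripper is mounted at the origin on the work surface. World frame = base frame: x ahead of the robot, y to its left, z up, the work surface at z = 0. Lengths are in mm, angles in rad, forces in N, time in s.
With the tool pointing down it reaches from about 400 to 925 mm from the base axis. Payload 3.4 kg.
Tool frame: the origin (TCP) lies between the finger pads; the fingertips stand 11 mm ahead of it and the grasp point (between the pads) lies 8 mm behind it; z points along the fingers, y is the direction in which the jaws open and shut (so a half turn about z gives the same grasp; the last joint's range is limited). The gripper opens to 85 mm and grips with 20 to 120 N. Pads are 22 mm wide; open, the fingers measure 114 mm over their backs; the gripper's body (76 mm by 85 mm) begins 54 mm behind the grasp point. The pads swing forward as they close: fully open they stand 13 mm farther back than shut.
Start: joints at [1.167, 0.307, 1.506, -0, 1.328, -0.073], TCP at [186.783, 543.823, 242.305] pointing down, gripper open.
Joint ranges: [-3.12, 3.12], [-1.05, 2.28], [0.14, 2.33], [-1.42, 4.57], [0.1, 2.73], [-2.68, 2.68]. Speed limits (rad/s): [2.57, 2.57, 3.14, 3.14, 3.14, 3.14].

## Interface

Orientations are given as a unit quaternion [w, x, y, z].
In Python, from bench import r gives the robot as it stands. The module is installed in compiled form; this text tells all that it offers.
- The arm moves only by the tool send_rows, never from a script. Its argument "series" is a list of rows, each an object with "hand": the finger opening in mm, from 0 to 85.4; "dp": the shift along the tool's x, y, z in mm, a list of three; "roll": the turn about the tool's z in degrees. A call has 1 to 12 rows; each row is the pose to reach, as a shift and turn from the pose measured when the call began, along the tool's axes at that moment; what a row does not reach only later rows make up. A row lasts 1/10 s, in which the tool goes at most 50 mm and 8.59 degrees, less where a joint would pass 70% of its speed; a pose out of reach is approached as far as the arm can. A call with a gripper value outside its range is refused whole. The fingers move at their own pace and stop on an object; "force" is the grip in N (left out, the last holds). Time passes only in rows, so rows that repeat a pose let the fingers close. It gives the time, the measured TCP pose, the force and the opening at its end, in the units of the state.
- r.get_obs(): the state, without advancing time (a new reading comes with each control period).
- r.get_image(name): name is "scene" or "top" or "wrist"; returns the picture (384x512x3 uint8, red, green, blue); there is no depth.
- r.camera_info(name): a dict with "fx", "fy", "cx", "cy" (pixels), "camera_from_world" (4x4, takes a point from world to camera coordinates). Camera axes: x right, y down, z forward; pixel columns grow to the right and rows downward; lengths in mm; the calibration is good to about 2 mm. A picture is of the moment at which its call begins: read the wrist's pose just before it. camera_info takes no time and is no camera call; for the wrist camera it gives the pose at the moment of the call.
- r.finish_job(): hands the job in, once; it reports no verdict.
Trained networks look in the newest picture that a camera, given by its name, has taken for a name from the list of things; names that differ only in an ending like _2 or _b are one class to them, and where a whole thing is asked for, a point or a joint stands for the part that bears it (a point fixed in the world has none). Each returns a list of dicts, best first, with "conf" (0 to 1); they miss things now and then, are a little off and sometimes report something else, mostly with a low value. They report only what shows in the picture. A call takes as long as a camera call.
- r.outline_of(camera, query): "pixels" (384x512 bool, what is visible of it) and "bbox" ([centre column, centre row, width, height] in pixels, round what is visible of it).
The state is a dict: "t": time; "qpos": joint angles; "qvel": joint speeds; "joint_efforts": joint torques, N m; "ee_pos": TCP position; "orientation": TCP orientation; "ft_force": force on the tool from outside, world axes, zero at the start; "moment": the same for the moment, N m; "finger_gap": finger opening in mm.
Only numpy, scipy, OpenCV 4.12 (cv2) and the standard library are available. Lean on these libraries where they do the work, as an engineer would, in place of code of your own. Each camera call takes 0.05 s, during which the arm holds its last target. There are 200 camera calls.

## Task

One of the three bolts of the microscope anchor rail is loose: with the bare fingers gently tap all three bolt heads from above in turn, left, then middle, then right as seen from the robot, pressing enough that the loose one sinks fully, with all the flaps left shut meanwhile. Then take the ball grip of the loose bolt's flap, lift that flap to about 45 degrees and finish while still holding it there, steady, so that a colleague can get at the bolt. Leave the other two flaps shut and do not disturb the bottle, the slide box or the lens.

Things in the scene. Friction and masses are not known exactly. Their poses are not given: they have to be found in the camera images.
- rail: White microscope anchor rail, fixed to the bench for this job: 105 x 310 x 60 mm high. Origin on the bench below the middle bolt; its z is up, its y runs along the rail towards the left bolt, its -x side (blue stripe) faces the robot. Body spans x -40 to +65 mm, y -155 to +155 mm. The three bolts are 105 mm apart along y, at x = 0.
- bolt_left_top (a point): Centre of the flat top of the left bolt head (steel, 24 mm across, dark dot in the middle). It stands 78 mm above the bench and 10 mm above its closed flap, poking up through the flap's square window (35 mm by 32 mm), when not sunk.
- bolt_left (a joint): How far the left bolt has sunk, m: 0 at the start. Exactly one of the three bolts is loose, a different one each time, and it cannot be told by eye. The loose one slides down 6 mm under about 2 to 3 N and stays down (its head then 4 mm above the flap); a tight one gives at most about 1.5 mm and then stops dead.
- flap_left_ball (a point): Centre of the black ball grip (18 mm diameter) of the left bolt's blue flap. The ball sits on an 8 mm rod at the flap's free edge, overhanging the rail's front: 28 mm in front of the rail's body, 65 mm above the bench when closed, 38 mm clear of the flap's plate. Free space below and beside it, so fingers can straddle it from above, closing along the rail's y, and the ball turns between them as the flap rises.
- flap_left_hinge (a point): Middle of the left flap's hinge line, which runs along the rail's y at the rail's far edge, 65 mm above the bench and 113 mm behind the ball. The flap plate is 75 mm long, 54 mm wide, 6 mm thick, and weighs about 0.12 kg.
- flap_left (a joint): Opening angle of the left flap, rad: 0 shut; grows as the ball end rises and swings up and away from the robot, to a stop at 1.3. It falls shut by its own weight when not held.
- bolt_middle_top (a point): Centre of the flat top of the middle bolt head (steel, 24 mm across, dark dot in the middle). It stands 78 mm above the bench and 10 mm above its closed flap, poking up through the flap's square window (35 mm by 32 mm), when not sunk.
- bolt_middle (a joint): How far the middle bolt has sunk, m: 0 at the start. Exactly one of the three bolts is loose, a different one each time, and it cannot be told by eye. The loose one slides down 6 mm under about 2 to 3 N and stays down (its head then 4 mm above the flap); a tight one gives at most about 1.5 mm and then stops dead.
- flap_middle_ball (a point): Centre of the black ball grip (18 mm diameter) of the middle bolt's blue flap. The ball sits on an 8 mm rod at the flap's free edge, overhanging the rail's front: 28 mm in front of the rail's body, 65 mm above the bench when closed, 38 mm clear of the flap's plate. Free space below and beside it, so fingers can straddle it from above, closing along the rail's y, and the ball turns between them as the flap rises.
- flap_middle_hinge (a point): Middle of the middle flap's hinge line, which runs along the rail's y at the rail's far edge, 65 mm above the bench and 113 mm behind the ball. The flap plate is 75 mm long, 54 mm wide, 6 mm thick, and weighs about 0.12 kg.
- flap_middle (a joint): Opening angle of the middle flap, rad: 0 shut; grows as the ball end rises and swings up and away from the robot, to a stop at 1.3. It falls shut by its own weight when not held.
- bolt_right_top (a point): Centre of the flat top of the right bolt head (steel, 24 mm across, dark dot in the middle). It stands 78 mm above the bench and 10 mm above its closed flap, poking up through the flap's square window (35 mm by 32 mm), when not sunk.
- bolt_right (a joint): How far the right bolt has sunk, m: 0 at the start. Exactly one of the three bolts is loose, a different one each time, and it cannot be told by eye. The loose one slides down 6 mm under about 2 to 3 N and stays down (its head then 4 mm above the flap); a tight one gives at most about 1.5 mm and then stops dead.
- flap_right_ball (a point): Centre of the black ball grip (18 mm diameter) of the right bolt's blue flap. The ball sits on an 8 mm rod at the flap's free edge, overhanging the rail's front: 28 mm in front of the rail's body, 65 mm above the bench when closed, 38 mm clear of the flap's plate. Free space below and beside it, so fingers can straddle it from above, closing along the rail's y, and the ball turns between them as the flap rises.
- flap_right_hinge (a point): Middle of the right flap's hinge line, which runs along the rail's y at the rail's far edge, 65 mm above the bench and 113 mm behind the ball. The flap plate is 75 mm long, 54 mm wide, 6 mm thick, and weighs about 0.12 kg.
- flap_right (a joint): Opening angle of the right flap, rad: 0 shut; grows as the ball end rises and swings up and away from the robot, to a stop at 1.3. It falls shut by its own weight when not held.
- stain_bottle: Amber bottle, 44 mm diameter, 85 mm high, standing behind the rail; origin at the centre of its foot. Bystander.
- slide_box: Green slide box, 82 x 102 x 32 mm high, beyond the rail's right end; origin at the centre of its underside. Bystander.
- objective: Black microscope objective lens, 30 mm diameter, 48 mm high, beyond the rail's left end; origin at the centre of its foot. Bystander.

How it is judged:
By the outcome, as a careful person would: the job done as asked, in the order asked, and still so for the second after the job is handed in, while the arm keeps its last pose, push and grip.
It also fails if it takes over 51 s, if anything falls off the work surface, if the arm or the gripper's body presses on something with over 40 N, if the wrist force passes 120 N, or if a joint passes its speed limit or range.

## Working session

There is one attempt and no reset: what is moved stays moved. The work goes in short steps, Python scripts to look and compute and a tool call to move; the robot and the scene stay as the last step left them, time stands still between calls to the robot, and variables do not carry over. Pictures are saved under pics/ and viewed, about 8 in all and at most 12, crops included, and the job is handed in when it is done.

Besides the shell and the picture viewer there is one more tool, called after "Call:" by a JSON object that holds its "method" and its "body". send_rows: Moves the arm, as the interface text tells. Its arguments: {"type":"object","properties":{"series":{"type":"array","items":{"type":"object","properties":{"hand":{"type":"number"},"dp":{"type":"array","items":{"type":"number"}},"roll":{"type":"number"}}}},"force":{"type":"number"}},"required":["series"]}

```bash
mkdir -p pics; cat > h.py <<'E'
import numpy as np, cv2
from bench import r
from scipy.spatial.transform import Rotation as R
def save(n,f):
    im=r.get_image(n); cv2.imwrite('pics/'+f,im[:,:,::-1]); return im
def proj(ci,P):
    T=np.array(ci['camera_from_world']);p=T[:3,:3]@P+T[:3,3]
    return np.array([ci['fx']*p[0]/p[2]+ci['cx'],ci['fy']*p[1]/p[2]+ci['cy']])
def ray(ci,uv):
    T=np.array(ci['camera_from_world']);Rm=T[:3,:3];c=-Rm.T@T[:3,3]
    d=Rm.T@np.array([(uv[0]-ci['cx'])/ci['fx'],(uv[1]-ci['cy'])/ci['fy'],1]);return c,d/np.linalg.norm(d)
def atz(ci,uv,z):
    c,d=ray(ci,uv);return c+d*(z-c[2])/d[2]
def tri(rs):
    A=sum(np.eye(3)-np.outer(d,d) for c,d in rs);b=sum((np.eye(3)-np.outer(d,d))@c for c,d in rs)
    return np.linalg.solve(A,b)
def totool(P,tip=0):
    o=r.get_obs();w,x,y,z=o['orientation'];return R.from_quat([x,y,z,w]).inv().apply(np.array(P)-o['ee_pos'])
E
python3 - <<'E'
from h import *
np.set_printoptions(precision=1,suppress=True)
o=r.get_obs();print(o['t'],o['ee_pos'],o['orientation'],o['ft_force'],o['finger_gap'])
a=save('scene','s0.png');b=save('top','t0.png')
for q in ['flap_left_ball','flap_middle_ball','flap_right_ball','bolt_left_top','bolt_middle_top','bolt_right_top','rail']:
  for c in ['scene','top']:
    print(q,c,[(round(d['conf'],2),np.round(d['bbox'],1).tolist()) for d in r.outline_of(c,q)][:4])
for c in ['scene','top']:
  ci=r.camera_info(c);print(c,ray(ci,(256,192)))
cv2.imwrite('pics/st0.png',cv2.resize(np.hstack([a,b])[:,:,::-1],(800,300)))
E
```

```text
0.0 [186.5 543.2 241.4] [-0.   0.2  1.  -0. ] [ 0.2 -0.2 -0.2] 85.44488726315433
flap_left_ball scene [(0.76, [290.1, 213.2, 47.0, 39.5])]
flap_left_ball top [(0.57, [219.6, 210.2, 24.1, 62.9])]
flap_middle_ball scene [(0.73, [251.3, 192.0, 47.8, 36.2]), (0.21, [217.4, 172.8, 42.2, 34.3])]
flap_middle_ball top [(0.9, [275.1, 218.2, 24.3, 64.3])]
flap_right_ball scene [(0.94, [215.6, 173.2, 42.9, 34.7]), (0.53, [249.8, 192.6, 43.9, 38.3]), (0.46, [289.8, 212.6, 48.3, 39.9])]
flap_right_ball top [(0.77, [321.9, 222.2, 24.9, 59.1])]
bolt_left_top scene []
bolt_left_top top [(0.6, [269.9, 213.1, 7.9, 14.1]), (0.54, [223.4, 207.4, 10.2, 8.0]), (0.52, [272.9, 215.0, 31.9, 64.2]), (0.27, [320.8, 221.6, 32.0, 59.0])]
bolt_middle_top scene [(0.64, [252.2, 192.4, 11.2, 12.0])]
bolt_middle_top top [(0.7, [271.6, 212.3, 10.1, 11.2]), (0.63, [222.1, 216.2, 29.7, 65.3]), (0.43, [270.4, 215.0, 151.9, 70.6])]
bolt_right_top scene []
bolt_right_top top []
rail scene [(0.85, [249.6, 208.1, 133.2, 102.1])]
rail top [(0.83, [271.6, 215.1, 151.0, 72.5]), (0.71, [274.3, 217.7, 32.6, 60.5])]
scene (array([1180.8,  406.2,  768.9]), array([-0.6, -0.4, -0.7]))
top (array([492.3,  18.4, 837.4]), array([ 0.1, -0. , -1. ]))
```

View pics/t0.png

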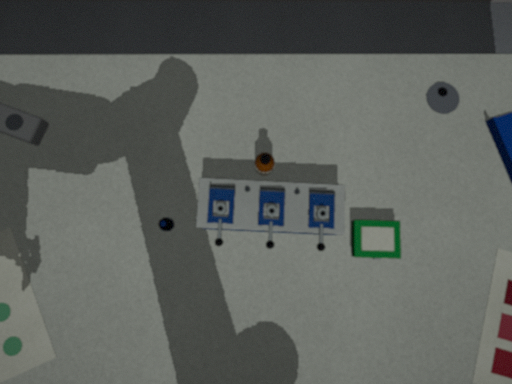

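View pics/s0.png

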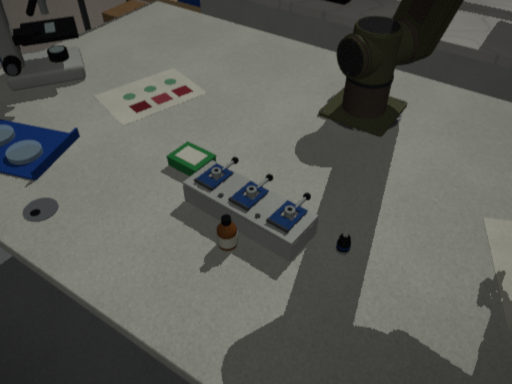

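The top view shows the balls at about (219,242), (270,244), (321,246) and the bolts at (221,208), (272,211), (322,213). In the scene view the balls are at (307,197), (269,178), (235,160). The slide box is off the right end, the lens off the left end and the bottle behind the rail.

```bash
python3 - <<'E'
from h import *
np.set_printoptions(precision=1,suppress=True)
a=cv2.imread('pics/s0.png',0).astype(float);b=cv2.imread('pics/t0.png',0).astype(float)
cs,ct=r.camera_info('scene'),r.camera_info('top')
def dark(im,u,v,k=5):
    w=im[v-k:v+k+1,u-k:u+k+1];m=np.clip(60-w,0,None)
    y,x=np.mgrid[v-k:v+k+1,u-k:u+k+1];return (x*m).sum()/m.sum(),(y*m).sum()/m.sum()
B=[]
for s,t,bt in [((307,197),(219,242),(221,208)),((269,178),(270,244),(272,211)),((235,160),(321,246),(322,213))]:
    S,T=dark(a,*s),dark(b,*t);P=tri([ray(cs,S),ray(ct,T)]);B.append(P)
    print(S,T,P,'top@65',atz(ct,T,65),'scene@65',atz(cs,S,65),'bolt@78',atz(ct,bt,78))
o=r.get_obs();print(r.camera_info('wrist')['camera_from_world'],o['ee_pos'],o['orientation'])
E
```

```text
(np.float64(306.90794649881985), np.float64(195.89063729346972)) (np.float64(218.481884057971), np.float64(241.55434782608697)) [496.5  79.7  67.6] top@65 [496.4  80.3  65. ] scene@65 [494.2  78.2  65. ] bolt@78 [564.  74.  78.]
(np.float64(269.37631578947367), np.float64(177.05789473684212)) (np.float64(269.57745504840943), np.float64(243.97648686030428)) [489.8 -24.8  67.6] top@65 [489.5 -24.5  65. ] scene@65 [487.5 -26.9  65. ] bolt@78 [556.2 -30.2  78. ]
(np.float64(234.90417940876657), np.float64(159.8277268093782)) (np.float64(320.3727598566308), np.float64(246.30322580645162)) [ 483.2 -129.4   67.6] top@65 [ 482.8 -129.2   65. ] scene@65 [ 480.9 -132.1   65. ] bolt@78 [ 550.5 -133.    78. ]
[[   0.3    0.9    0.  -574.3]
 [   0.9   -0.3    0.3  -32.4]
 [   0.2   -0.1   -1.   378.9]
 [   0.     0.     0.     1. ]] [186.8 543.8 242.3] [-0.   0.2  1.   0. ]
```

```bash
cat >> h.py <<'E'
YAW=np.array([0.0633,0.998,0])
BO={'l':(564.4,75.4),'m':(557.7,-29.1),'r':(551.1,-133.7)}
def plan(P):
    o=r.get_obs();w,x,y,z=o['orientation'];M=R.from_quat([x,y,z,w]).as_matrix()
    ty=M.T@YAW; a=np.degrees(np.arctan2(-ty[0],ty[1])); a=(a+90)%180-90
    print('t',round(o['t'],2),'pos',np.round(o['ee_pos'],1),'F',np.round(o['ft_force'],2),'gap',round(o['finger_gap'],1),'zaxis',np.round(M[:,2],3),'q6',round(o['qpos'][5],2))
    print('dp',np.round(totool(P),1),'roll',round(a,2))
E
python3 - <<'E'
from h import *
plan((*BO['l'],180))
E
```

```text
t 0.8 pos [186.8 543.8 242.3] F [ 0.46 -0.24  0.74] gap 85.2 zaxis [ 0.  0. -1.] q6 -0.07
dp [-509.3 -320.4   62.3] roll -15.32
```

Call:
{"method": "send_rows", "body": {"series": [{"dp": [-45, -28, 5], "roll": -3, "hand": 0}, {"dp": [-90, -56, 10], "roll": -6, "hand": 0}, {"dp": [-135, -84, 15], "roll": -9, "hand": 0}, {"dp": [-180, -113, 20], "roll": -12, "hand": 0}, {"dp": [-225, -141, 25], "roll": -15, "hand": 0}, {"dp": [-270, -170, 30], "roll": -15.3, "hand": 0}, {"dp": [-315, -198, 35], "roll": -15.3, "hand": 0}, {"dp": [-360, -226, 40], "roll": -15.3, "hand": 0}, {"dp": [-405, -255, 45], "roll": -15.3, "hand": 0}, {"dp": [-445, -280, 50], "roll": -15.3, "hand": 0}, {"dp": [-480, -302, 56], "roll": -15.3, "hand": 0}, {"dp": [-509, -320, 62], "roll": -15.3, "hand": 0}], "force": 30}}

```text
t: 2.0
ee_pos: [562.8, 77.5, 181.2]
orientation: [0.001, 0.032, 0.999, 0.0]
ft_force: [0.3, 0.4, 0.2]
finger_gap: 0.3
```

```bash
python3 - <<'E'
from h import *
plan((*BO['l'],100))
im=save('wrist','w0.png');ci=r.camera_info('wrist')
for k,v in BO.items(): print(k,proj(ci,np.array([*v,78])))
for q in ['bolt_left_top','flap_left_ball']:
  for d in r.outline_of('wrist',q)[:3]: print(q,round(d['conf'],2),d['bbox'])
E
```

```text
t 2.0 pos [562.8  77.5 181.2] F [0.31 0.43 0.2 ] gap 0.3 zaxis [ 0.001  0.    -1.   ] q6 -1.44
dp [-1.6 -2.  81.2] roll -0.04
l [261.84934909 187.94546689]
m [120.90956784 188.11791019]
r [-19.51058651 188.42721687]
bolt_left_top 0.74 [254.9, 191.6, 33.5, 34.8]
flap_left_ball 0.94 [258.8, 167.6, 67.7, 159.1]
```

View pics/w0.png

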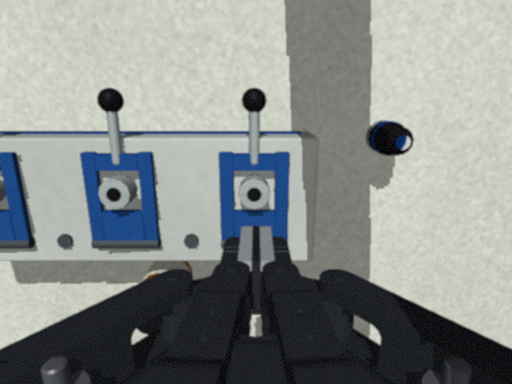

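The wrist view shows the left bolt at (254,192), the middle one at (117,193), and the left ball at (254,100). The arm was still settling then, so I'll take this measurement again now that it is still.

```bash
python3 - <<'E'
from h import *
np.set_printoptions(precision=1,suppress=True)
ci=r.camera_info('wrist');im=save('wrist','w1.png');g=cv2.cvtColor(im,cv2.COLOR_RGB2GRAY).astype(float)
plan((*BO['l'],100))
for k in 'lm':
    p=proj(ci,np.array([*BO[k],78]));
    u,v=int(p[0]),int(p[1]);w=g[v-14:v+15,u-14:u+15];m=w<50
    y,x=np.mgrid[v-14:v+15,u-14:u+15];q=(x[m].mean(),y[m].mean());print(k,p,q,m.sum(),atz(ci,q,78))
for k,b in zip('lm',[(496.5,79.7,65),(489.8,-24.8,65)]):
    p=proj(ci,np.array(b));u,v=int(p[0]),int(p[1]);w=g[v-18:v+19,u-18:u+19];m=w<40
    y,x=np.mgrid[v-18:v+19,u-18:u+19];q=(x[m].mean(),y[m].mean());print('ball',k,p,q,m.sum(),atz(ci,q,65))
E
```

```text
t 2.2 pos [561.8  78.2 180.5] F [-1.1  1.1 -0.6] gap 0.4 zaxis [-0.  0. -1.] q6 -1.44
dp [-2.9 -2.6 80.5] roll -0.2
l [254.5 195.7] (np.float64(254.8918918918919), np.float64(194.00900900900902)) 111 [563.1  75.8  78. ]
m [114.4 196.3] (np.float64(112.1470588235294), np.float64(196.06617647058823)) 136 [557.4 -30.8  78. ]
ball l [254.  101.4] (np.float64(254.53462603878117), np.float64(99.38227146814404)) 361 [495.1  80.2  65. ]
ball m [110.9 102. ] (np.float64(110.58333333333333), np.float64(100.11111111111111)) 396 [488.4 -24.8  65. ]
```

Call:
{"method": "send_rows", "body": {"series": [{"dp": [-2, -2.6, 35], "roll": 0, "hand": 0}, {"dp": [-2, -2.6, 70], "roll": 0, "hand": 0}, {"dp": [-2, -2.6, 82], "roll": 0, "hand": 0}, {"dp": [-2, -2.6, 85], "roll": 0, "hand": 0}, {"dp": [-2, -2.6, 85], "roll": 0, "hand": 0}, {"dp": [-2, -2.6, 85], "roll": 0, "hand": 0}]}}

```text
t: 2.8
ee_pos: [564.6, 76.1, 97.1]
orientation: [0.001, 0.033, 0.999, 0.0]
ft_force: [0.2, 0.5, 0.2]
finger_gap: -0.4
```

Call:
{"method": "send_rows", "body": {"series": [{"dp": [0, 0, 4], "roll": 0, "hand": 0}, {"dp": [0, 0, 7], "roll": 0, "hand": 0}, {"dp": [0, 0, 8], "roll": 0, "hand": 0}, {"dp": [0, 0, 9], "roll": 0, "hand": 0}, {"dp": [0, 0, 9], "roll": 0, "hand": 0}]}}

```text
t: 3.3
ee_pos: [564.7, 76.1, 88.1]
orientation: [0.001, 0.033, 0.999, 0.0]
ft_force: [-0.7, 0.2, 1.3]
finger_gap: 0.0
```

Call:
{"method": "send_rows", "body": {"series": [{"dp": [0, 0, 1], "roll": 0, "hand": 0}, {"dp": [0, 0, 1.5], "roll": 0, "hand": 0}, {"dp": [0, 0, 1.5], "roll": 0, "hand": 0}]}}

```text
t: 3.6
ee_pos: [564.7, 76.1, 86.5]
orientation: [0.001, 0.033, 0.999, 0.0]
ft_force: [-0.1, 0.5, 0.2]
finger_gap: -0.0
```

Call:
{"method": "send_rows", "body": {"series": [{"dp": [0, 0, 1], "roll": 0, "hand": 0}, {"dp": [0, 0, 1.5], "roll": 0, "hand": 0}, {"dp": [0, 0, 1.5], "roll": 0, "hand": 0}]}}

```text
t: 3.9
ee_pos: [564.7, 76.1, 84.9]
orientation: [0.001, 0.033, 0.999, 0.0]
ft_force: [-0.2, 0.1, -0.3]
finger_gap: 0.3
```

Call:
{"method": "send_rows", "body": {"series": [{"dp": [0, 0, 1], "roll": 0, "hand": 0}, {"dp": [0, 0, 1.5], "roll": 0, "hand": 0}]}}

```text
t: 4.1
ee_pos: [564.7, 76.1, 83.3]
orientation: [0.001, 0.033, 0.999, 0.0]
ft_force: [-0.7, -0.1, 1.0]
finger_gap: 0.2
```

```bash
python3 - <<'E'
from h import *
plan((*BO['l'],100))
im=save('wrist','w2.png');cv2.imwrite('pics/w2c.png',cv2.resize(im[120:330,160:350,::-1],None,fx=2.5,fy=2.5))
plan((*BO['l'],100))
E
```

```text
t 4.1 pos [564.7  76.1  83.3] F [-0.72 -0.06  1.04] gap 0.2 zaxis [ 0.002  0.001 -1.   ] q6 -1.45
dp [  0.3  -0.7 -16.7] roll -0.16
t 4.15 pos [564.7  76.1  83.2] F [-0.46  0.52  0.77] gap -0.1 zaxis [ 0.002  0.001 -1.   ] q6 -1.45
dp [  0.2  -0.7 -16.8] roll -0.16
```

View pics/w2c.png

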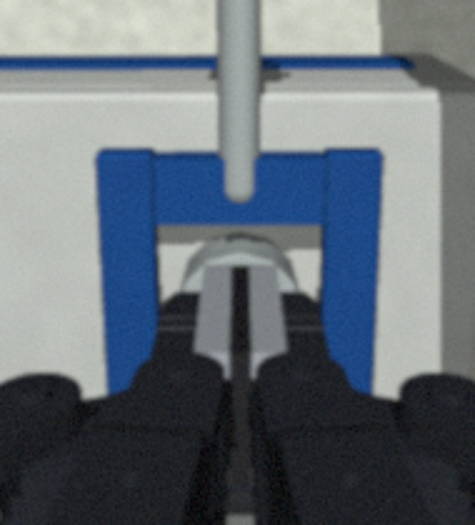

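The crop shows the fingertips centred over the left bolt head inside the window, with the flap shut. I can't tell from it whether they touch, so I'm continuing in small steps.

Call:
{"method": "send_rows", "body": {"series": [{"dp": [0, 0, 1], "roll": 0, "hand": 0}, {"dp": [0, 0, 1], "roll": 0, "hand": 0}]}}

```text
t: 4.35
ee_pos: [564.7, 76.1, 83.0]
orientation: [0.001, 0.033, 0.999, 0.0]
ft_force: [-1.7, -0.3, 6.9]
finger_gap: -0.3
```

Call:
{"method": "send_rows", "body": {"series": [{"dp": [0, 0, -8], "hand": 0, "roll": 0}, {"dp": [0, 0, -17], "hand": 0, "roll": 0}, {"dp": [0, -25, -17], "hand": 0, "roll": 0}, {"dp": [0, -60, -17], "hand": 0, "roll": 0}, {"dp": [0, -95, -17], "hand": 0, "roll": 0}, {"dp": [0, -105, -17], "hand": 0, "roll": 0}, {"dp": [0, -105, -17], "hand": 0, "roll": 0}, {"dp": [0, -105, -12], "hand": 0, "roll": 0}, {"dp": [0, -105, -9], "hand": 0, "roll": 0}, {"dp": [0, -105, -7], "hand": 0, "roll": 0}, {"dp": [0, -105, -7], "hand": 0, "roll": 0}]}}

```text
t: 5.45
ee_pos: [557.4, -27.7, 89.3]
orientation: [0.0, 0.032, 0.999, 0.0]
ft_force: [0.1, -0.9, 0.6]
finger_gap: 0.1
```

Call:
{"method": "send_rows", "body": {"series": [{"dp": [0, -1.5, 0.5], "hand": 0, "roll": 0}, {"dp": [0, -1.5, 1], "hand": 0, "roll": 0}, {"dp": [0, -1.5, 1.8], "hand": 0, "roll": 0}, {"dp": [0, -1.5, 1.8], "hand": 0, "roll": 0}]}}

```text
t: 5.85
ee_pos: [557.5, -28.6, 88.5]
orientation: [0.001, 0.032, 0.999, 0.001]
ft_force: [-1.0, 1.9, 6.5]
finger_gap: 0.1
```

Call:
{"method": "send_rows", "body": {"series": [{"dp": [0, 0, 0.8], "hand": 0, "roll": 0}, {"dp": [0, 0, 1.5], "hand": 0, "roll": 0}, {"dp": [0, 0, 1.5], "hand": 0, "roll": 0}]}}

```text
t: 6.15
ee_pos: [557.5, -28.6, 88.5]
orientation: [0.001, 0.032, 0.999, 0.001]
ft_force: [-2.9, 0.6, 10.4]
finger_gap: 0.2
```

Call:
{"method": "send_rows", "body": {"series": [{"dp": [0, 0, -6], "hand": 0, "roll": 0}, {"dp": [0, 0, -12], "hand": 0, "roll": 0}, {"dp": [0, -25, -12], "hand": 0, "roll": 0}, {"dp": [0, -60, -12], "hand": 0, "roll": 0}, {"dp": [0, -95, -12], "hand": 0, "roll": 0}, {"dp": [0, -105, -12], "hand": 0, "roll": 0}, {"dp": [0, -105, -12], "hand": 0, "roll": 0}, {"dp": [0, -105, -6], "hand": 0, "roll": 0}, {"dp": [0, -105, -3], "hand": 0, "roll": 0}, {"dp": [0, -105, -2], "hand": 0, "roll": 0}, {"dp": [0, -105, -2], "hand": 0, "roll": 0}]}}

```text
t: 7.25
ee_pos: [550.4, -132.3, 89.9]
orientation: [0.001, 0.032, 0.999, 0.001]
ft_force: [0.2, -0.6, 0.6]
finger_gap: -0.0
```

Call:
{"method": "send_rows", "body": {"series": [{"dp": [0, 0, 1], "hand": 0, "roll": 0}, {"dp": [0, 0, 2], "hand": 0, "roll": 0}, {"dp": [0, 0, 2.5], "hand": 0, "roll": 0}, {"dp": [0, 0, 2.5], "hand": 0, "roll": 0}]}}

```text
t: 7.65
ee_pos: [550.7, -131.8, 88.5]
orientation: [0.001, 0.032, 0.999, 0.001]
ft_force: [-0.5, 2.5, 8.1]
finger_gap: 0.1
```

All three are tapped. The left bolt sank about 5.5–6 mm (stop at z = 83.0). The middle and right both stopped dead at 88.5, so the left one is loose. Next is the left ball.

Call:
{"method": "send_rows", "body": {"series": [{"dp": [0, 0, -18], "hand": 0, "roll": 0}, {"dp": [5, 0, -40], "hand": 0, "roll": 0}, {"dp": [20, 35, -45], "hand": 45, "roll": 0}, {"dp": [35, 75, -45], "hand": 45, "roll": 0}, {"dp": [50, 115, -45], "hand": 45, "roll": 0}, {"dp": [62, 155, -45], "hand": 45, "roll": 0}, {"dp": [68, 190, -45], "hand": 45, "roll": 0}, {"dp": [68.5, 204, -45], "hand": 45, "roll": 0}, {"dp": [68.5, 208, -45], "hand": 45, "roll": 0}, {"dp": [68.5, 208, -45], "hand": 45, "roll": 0}, {"dp": [68.5, 208, -45], "hand": 45, "roll": 0}]}}

```text
t: 8.75
ee_pos: [495.8, 79.0, 133.8]
orientation: [0.001, 0.032, 0.999, 0.001]
ft_force: [0.5, 0.5, -0.0]
finger_gap: 45.1
```

```bash
python3 - <<'E'
from h import *
np.set_printoptions(precision=1,suppress=True)
plan((495.5,80,58))
ci=r.camera_info('wrist');im=save('wrist','w3.png')
print(proj(ci,np.array([495.5,80,65])),proj(ci,np.array([563.7,75.5,72])),proj(ci,np.array([557.5,-29.3,78])))
for q in ['flap_left_ball']:
  for d in r.outline_of('wrist',q)[:3]: print(q,round(d['conf'],2),d['bbox'])
E
```

```text
t 8.75 pos [495.8  79.  133.8] F [ 0.6  0.5 -0. ] gap 45.1 zaxis [ 0.  0. -1.] q6 -1.44
dp [ 0.6  0.8 75.8] roll -0.04
[257.4 207.7] [257.1 306.2] [ 98.8 312.6]
flap_left_ball 0.82 [258.9, 266.1, 77.4, 148.5]
flap_left_ball 0.68 [101.2, 277.4, 79.7, 164.1]
```

View pics/w3.png

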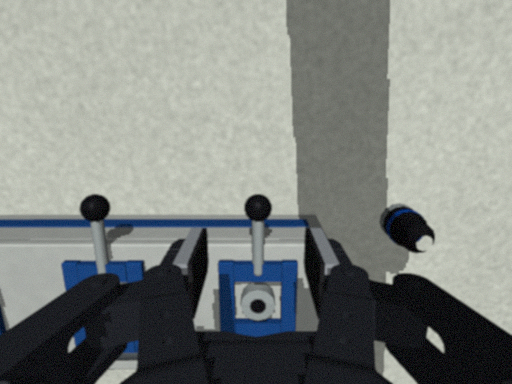

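The left ball is at (258,207), less than 1 px from the prediction. The left bolt at (257,306) fits a height of 72 mm, and the lens is undisturbed.

Call:
{"method": "send_rows", "body": {"series": [{"dp": [0.5, 0.8, 30], "hand": 45, "roll": 0}, {"dp": [0.5, 0.8, 60], "hand": 45, "roll": 0}, {"dp": [0.5, 0.8, 74], "hand": 45, "roll": 0}, {"dp": [0.5, 0.8, 76], "hand": 45, "roll": 0}, {"dp": [0.5, 0.8, 76], "hand": 45, "roll": 0}, {"dp": [0.5, 0.8, 76], "hand": 10, "roll": 0}, {"dp": [0.5, 0.8, 76], "hand": 10, "roll": 0}, {"dp": [0.5, 0.8, 76], "hand": 10, "roll": 0}, {"dp": [0.5, 0.8, 76], "hand": 10, "roll": 0}, {"dp": [0.5, 0.8, 76], "hand": 10, "roll": 0}], "force": 25}}

```text
t: 9.85
ee_pos: [496.5, 80.2, 58.8]
orientation: [0.002, 0.032, 0.999, 0.001]
ft_force: [-0.3, 2.7, 6.1]
finger_gap: 15.9
```

```bash
python3 - <<'E'
from h import *
plan((495.5,80,58))
a=save('wrist','w4.png')[130:330,150:370,::-1];b=save('scene','s4.png')[150:270,230:362,::-1]
cv2.imwrite('pics/c4.png',np.hstack([cv2.resize(a,(440,400)),cv2.resize(b,(440,400))])[:, :800])
plan((495.5,80,58))
E
```

```text
t 9.85 pos [496.5  80.2  58.8] F [-0.33  2.67  6.09] gap 15.9 zaxis [ 0.005  0.003 -1.   ] q6 -1.43
dp [ 1.  -0.3  0.8] roll -0.09
t 9.95 pos [496.5  80.2  58.8] F [0.14 2.42 6.77] gap 15.7 zaxis [ 0.005  0.003 -1.   ] q6 -1.43
dp [ 1.  -0.3  0.8] roll -0.09
```

View pics/c4.png

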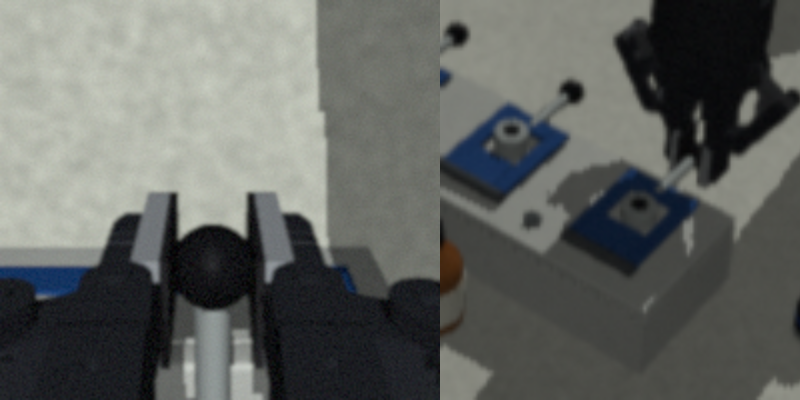

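Left half of the crop: the ball sits squarely between the pads. Right half: the left bolt head is lower than its neighbour's. I'm lifting along the arc now.

Call:
{"method": "send_rows", "body": {"series": [{"dp": [-0.1, 0, -3.9], "hand": 10, "roll": 0}, {"dp": [-0.4, 0, -9.8], "hand": 10, "roll": 0}, {"dp": [-1.4, 0, -17.7], "hand": 10, "roll": 0}, {"dp": [-2.9, 0, -25.4], "hand": 10, "roll": 0}, {"dp": [-4.9, 0, -33], "hand": 10, "roll": 0}, {"dp": [-8.2, 0, -42.3], "hand": 10, "roll": 0}, {"dp": [-12.3, 0, -51.3], "hand": 10, "roll": 0}, {"dp": [-17.2, 0, -59.9], "hand": 10, "roll": 0}, {"dp": [-22.8, 0, -68], "hand": 10, "roll": 0}, {"dp": [-27.7, 0, -74.1], "hand": 10, "roll": 0}, {"dp": [-31.7, 0, -78.5], "hand": 10, "roll": 0}, {"dp": [-33.1, 0, -79.9], "hand": 10, "roll": 0}]}}

```text
t: 11.15
ee_pos: [529.3, 78.1, 139.2]
orientation: [0.002, 0.032, 0.999, 0.002]
ft_force: [-1.0, 5.7, -0.4]
finger_gap: 15.8
```

```bash
python3 - <<'E'
from h import *
plan((529.5,78,138))
a=save('wrist','w5.png')[130:330,150:370,::-1];b=save('scene','s5.png')[120:270,180:345,::-1]
cv2.imwrite('pics/c5.png',np.hstack([cv2.resize(a,(330,300)),cv2.resize(b,(440,400))[:300]*0+cv2.resize(b,(440,300))]))
plan((529.5,78,138))
E
```

```text
t 11.15 pos [529.3  78.1 139.2] F [-0.99  5.65 -0.41] gap 15.8 zaxis [ 0.005  0.003 -1.   ] q6 -1.44
dp [-0.2 -0.1  1.2] roll -0.1
t 11.25 pos [528.9  78.1 138.8] F [-1.36  5.4  -0.37] gap 15.9 zaxis [ 0.004  0.003 -1.   ] q6 -1.44
dp [-0.6 -0.   0.8] roll -0.09
```

View pics/c5.png

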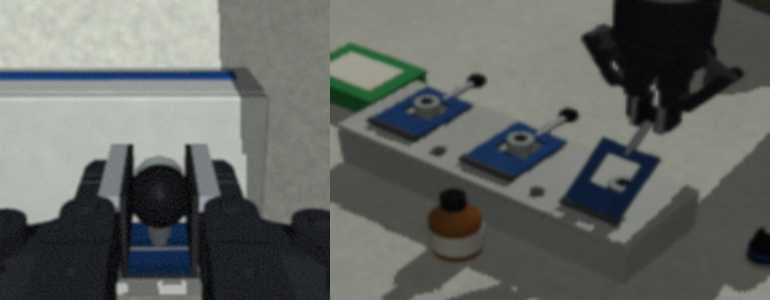

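The left flap is up at about 45° with the ball held, and the other two flaps, the bottle, box and lens are undisturbed. A short hold to confirm it is steady, then I hand in.

Call:
{"method": "send_rows", "body": {"series": [{"dp": [0, 0, 0], "hand": 10, "roll": 0}, {"dp": [0, 0, 0], "hand": 10, "roll": 0}, {"dp": [0, 0, 0], "hand": 10, "roll": 0}, {"dp": [0, 0, 0], "hand": 10, "roll": 0}, {"dp": [0, 0, 0], "hand": 10, "roll": 0}]}}

```text
t: 11.75
ee_pos: [528.8, 78.1, 138.7]
orientation: [0.002, 0.032, 0.999, 0.002]
ft_force: [-0.8, 4.5, -0.4]
finger_gap: 16.2
```

```bash
python3 - <<'E'
from h import *
plan((529.5,78,138))
o=r.get_obs();s=(o['ee_pos'][2]-58.8)/113;print('angle deg',np.degrees(np.arcsin(s)))
print(r.finish_job())
E
```

```text
t 11.75 pos [528.8  78.1 138.7] F [-0.79  4.54 -0.42] gap 16.2 zaxis [ 0.004  0.003 -1.   ] q6 -1.44
dp [-0.7 -0.   0.7] roll -0.09
angle deg 45.001354714373335
the job is handed in; nothing more can be done
None
```

The left bolt is the loose one. I tapped all three heads with the closed fingers, left, middle, then right, and handed the job in at 11.75 s with the left flap held open at about 45°.

- **Bolts:** the left bolt sank and stopped at TCP z = 83.0 mm under about 7 N. The middle and right bolts stopped dead at 88.5 mm under 8–10 N. The sink is therefore about 5.5–6 mm, which fits the full 6 mm.
- **Flap:** I gripped the left ball at 25 N and lifted it along its arc. The TCP rise gives 45.0°, and the pose stayed steady over the last half second. The last images showed the ball between the pads, the other two flaps shut, and the bottle, box and lens undisturbed.
- **Disagreements:**
    - The finger opening read about 16 mm on the 18 mm ball, though the image showed the ball seated squarely.
    - A sideways force of about 4.5 N remained on the tool at the end.
    - The force sensor did not clearly show the left bolt sliding; I took it as loose from the stop heights and the images.

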